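# Slide the cartridge rack past the spring gate

### The arm

A 6-joint arm with a two-finger parallel gripper is mounted at the origin on the work surface. World frame = base frame: x ahead of the robot, y to its left, z up, the work surface at z = 0. Lengths are in mm, angles in rad, forces in N, time in s.
With the tool pointing down it reaches from about 350 to 975 mm from the base axis. Payload 7.1 kg.
Tool frame: the origin (TCP) lies at the very end of the fingers, on their centre line; the grasp point (between the pads) lies 19 mm behind it; z points along the fingers, x is the direction in which the jaws open and shut, and the axes are right-handed (so a half turn about z gives the same grasp; the last joint's range is limited). The gripper opens to 88 mm and grips with 3 to 60 N. Pads are 20 mm wide; open, the fingers measure 115 mm over their backs; the gripper's body (75 mm by 178 mm) begins 61 mm behind the grasp point.
Start: joints at [1.119, 0.423, 1.63, -0, 1.089, -0.019], TCP at [262.101, 567.369, 222.675] pointing down, gripper open.
Joint ranges: [-3, 3], [-0.9, 2.11], [0.09, 2.58], [-1.31, 4.45], [0.11, 2.69], [-2.54, 2.54]. Speed limits (rad/s): [2.39, 2.39, 3.01, 3.14, 3.14, 3.14].

### API

Orientations are given as a rotation vector (axis times angle).
In Python, from workcell import ctrl gives the robot as it stands. The module is installed in compiled form; this text tells all that it offers.
- The arm moves only by the tool move_arm, never from a script. Its argument "motion" is a list of rows, each a list of 2 entries, a list of its own where there are three numbers: the shift along the tool's x, y, z normalised to -1 to 1, where 1 is 150 mm, then the turn, a rotation vector about the tool's x, y, z normalised to -1 to 1, where 1 is 60 degrees. In form: [[[x, y, z], [rx, ry, rz]], ...]. A call has exactly 5 rows; each row is the pose to reach, as a shift and turn from the pose commanded when the call began, along the tool's axes at that moment; what a row does not reach only later rows make up. A row lasts 1/8 s, in which the tool goes at most 62.5 mm and 10.7 degrees, less where a joint would pass 70% of its speed; a pose out of reach is approached as far as the arm can. A call with a number of a shift or a turn outside -1 to 1 is refused whole. A call with a gripper value outside its range is refused whole. "gripper" is the opening, from 0 (shut) to 1 (fully open), set as the call begins (left out, the last holds). The fingers move at their own pace and stop on an object; the grip force is fixed at half the most. Time passes only in rows, so rows that repeat a pose let the fingers close, or fill a call up. It gives the time, the measured TCP pose, the force and the opening at its end, in the units of the state.
- ctrl.get_obs(): the state, without advancing time (a new reading comes with each control period).
- ctrl.get_image(name): name is "scene" or "side" or "wrist"; returns a dict with "pixels" (384x512x3 uint8, red, green, blue), "camera_matrix" (3x3 intrinsics, pixels), "R" (3x3) and "t" (3): a world point X has camera coordinates R X + t; the wrist camera has in their place "mount" (4x4, takes a point from camera to tool coordinates, whose origin is the TCP and whose axes are the tool frame's). Camera axes: x right, y down, z forward; pixel columns grow to the right and rows downward; lengths in mm; the calibration is good to about 2 mm. A picture is of the moment at which its call begins: read the wrist's pose just before it. There is no depth.
- ctrl.close_job(): hands the job in, once; it reports no verdict.
Trained networks look in the newest picture that a camera, given by its name, has taken for a name from the list of things; names that differ only in an ending like _2 or _b are one class to them, and where a whole thing is asked for, a point or a joint stands for the part that bears it (a point fixed in the world has none). Each returns a list of dicts, best first, with "p" (0 to 1); they miss things now and then, are a little off and sometimes report something else, mostly with a low value. They report only what shows in the picture. A call takes as long as a camera call. They do not tell look-alikes from the thing itself.
- ctrl.boxes_of(camera, name): "location" ([x, y, z] in mm, in world coordinates, good to about 4 mm: the middle of the surface that is visible of it).
- ctrl.regions_of(camera, name): "mask" (384x512 bool, what is visible of it).
- ctrl.pinpoint(camera, name): "location" ([x, y, z] in mm, in world coordinates, good to about 4 mm: a listed point, or the origin of a listed thing).
The state is a dict: "t": time; "qpos": joint angles; "qvel": joint speeds; "joint_torque": joint torques, N m; "ee_pos": TCP position; "orientation": TCP orientation; "ft_force": force on the tool from outside, world axes, zero at the start; "moment": the same for the moment, N m; "width": finger opening in mm.
Only numpy, scipy, OpenCV 4.12 (cv2) and the standard library are available. Lean on these libraries where they do the work, as an engineer would, in place of code of your own. Each camera call takes 0.05 s, during which the arm holds its last target.

### The job

Push the rack of ink cartridges along its chute, through the sprung gate and fully past it into the closed-off end. Press the gate's long treadle down with one fingertip and keep it down while the other finger pushes the rack from behind, so that the gate never touches the rack; then let the gate come up shut behind it and move clear. Do not lift or tip the rack, and leave the other things on the desk where they are.

Things in the scene. Friction and masses are not known exactly. Their poses are not given: they have to be found in the camera images.
- chute: Fixed open-topped chute. Origin: on the desk under its centreline, at the gate; rack travels to its +y. Deck 40 mm above the desk, y = -185 (open) to 155 mm (end stop), 12 mm slot at y = 0. Side walls 14 mm above deck, 58 mm apart, 8 mm thick. Treadle along the -x side outside the wall; gate hinge at x = 50 mm, 30 mm above the desk. Base plate 4 mm high, x = -112 to 88 mm.
- rack: Loose grey rack of five black ink cartridges, about 180 g, on the deck before the gate. 54 mm wide (x), 80 mm long (y), flat end walls 52 mm wide, 32 mm high; cartridges to 40 mm. Origin: centre of its underside; +y along the travel, so the end to push is at y = -40 mm. Past the gate when its origin is 44 mm or more beyond chute y = 0.
- gate (a joint): Gate angle, rad: 0 = shut (sprung up), 0.33 = treadle fully down on its stop. A 6 mm thick steel blade across the chute at chute y = 0, hinged beyond the +x wall, with the treadle on its other end. Shut, it rises to 16 mm above the deck; above 0.21 it is wholly below the deck. Press the treadle down to open; holding takes about 4 N; let go, it springs shut.
- treadle (a point): Middle of the treadle's top face: flat steel plate, 36 mm wide, 6 thick, from chute y = -180 to 50 mm, fixed to the gate. Shut: this point at chute x = -57 mm, 88 mm above the desk, plate tilted 19 deg, outer (-x) edge higher. Fully down: plate level, top 50 mm above the desk (10 above the deck), point at chute x = -70 mm. Gate is below the deck once this point is under 64 mm.
- gel: Whitish translucent pump bottle with a black pump of hand gel, 72 mm diameter, 177 mm high, beyond the chute on its hinge side. Origin: centre of its underside. Leave alone.
- soap: Amber pump bottle of soap, 64 mm diameter, 172 mm high, beyond the chute on its hinge side. Origin: centre of its underside. Leave alone.
- spray: Small aluminium spray can, 36 mm diameter, 132 mm high, standing past the chute's far end. Origin: centre of its underside. Leave alone.
- marker_a: Marker pen, 16 mm thick, 130 mm long (its y), lying on the treadle side of the chute. Origin: centre of its underside. Leave alone.
- marker_b: Marker pen, 16 mm thick, 130 mm long (its y), lying on the hinge side of the chute. Origin: centre of its underside. Leave alone.
- mouse: Black computer mouse, 58 by 100 by 32 mm, before the chute's open end. Origin: centre of its underside. Leave alone.
- stapler: Stapler, 36 by 130 by 45 mm, on the hinge side of the chute. Origin: centre of its underside. Leave alone.
Things that resemble listed ones, but are neither listed nor needed, are in the scene too. Leave any pink or red look-alike of the rack alone.

How it is judged (in metres and radians):
On the way, in this order (a step that is already met when the one before it is completed fails the run):
1. the gate is held open by a fingertip on the treadle while the rack is still before it (value of joint gate above 0.21 rad and contact force between the fingers and gate above 0.3 N and y of rack in the frame of chute below -0.043 m), for 0.1 s.
2. the rack stands across the gate while a finger still holds the gate open (value of joint gate above 0.21 rad and contact force between the fingers and gate above 0.3 N and y of rack in the frame of chute between -0.02 and 0.03 m), for 0.1 s.
3. the rack is fully past the gate (y of rack in the frame of chute above 0.044 m), for 0.1 s.
At the end, for the whole second after the job is handed in: The rack stands flat on the deck between the gate and the end stop, its origin at least 44 mm beyond the gate (so its trailing end is past it), level and at rest, and the gate is back up, within 0.04 rad of shut (y of rack in the frame of chute between 0.044 and 0.125 m and x of rack in the frame of chute between -0.01 and 0.01 m and z of rack in the frame of chute between 0.035 and 0.045 m and angle between rack's own z axis and vertical below 0.06 rad and linear speed of rack below 0.02 m/s and value of joint gate below 0.04 rad); the robot touches nothing.
It fails at once if the gate touched the rack (over 0.5 N) (contact force between gate and rack above 0.5 N).
It fails at once if the rack was lifted more than 10 mm off the deck (z of rack in the frame of chute above 0.05 m).
It fails at once if the rack was tipped more than 0.25 rad (angle between rack's own z axis and vertical above 0.25 rad).
It fails at once if another thing on the desk was moved more than 25 mm (distance of any of gel, soap, spray, marker_a, marker_b, mouse, stapler from where it was at the start of the episode above 0.025 m).
It also fails if it takes over 38 s, if anything falls off the work surface, if the arm or the gripper's body presses on something with over 40 N, if the wrist force passes 120 N, or if a joint passes its speed limit or range.

## Working session

There is one attempt and no reset: what is moved stays moved. The work goes in short steps, Python scripts to look and compute and a tool call to move; the robot and the scene stay as the last step left them, time stands still between calls to the robot, and variables do not carry over. Pictures are saved under pics/ and viewed, and the job is handed in when it is done.

Besides the shell and the picture viewer there is one more tool, called after ">>>" by a JSON object that holds its "fn" and its "kwargs". move_arm: Moves the arm, as the interface text tells. Its arguments: {"type":"object","properties":{"motion":{"type":"array","items":{"type":"array"}},"gripper":{"type":"number"}},"required":["motion"]}

```bash
mkdir -p pics; ls; cat > h.py <<'E'
import numpy as np,cv2,pickle
from workcell import ctrl
from scipy.spatial.transform import Rotation as Rn
def snap(n,f):
    im=ctrl.get_image(n); cv2.imwrite('pics/'+f,im['pixels'][:,:,::-1]); return im
E
python3 - <<'E'
from h import *
o=ctrl.get_obs(); print({k:np.round(v,3) for k,v in o.items()})
for c in ['scene','side']:
    im=snap(c,c+'0.png')
    for n in ['chute','rack','treadle','gate','gel','soap','spray','marker_a','mouse','stapler']:
        print(c,n,[(np.round(d['location']).tolist(),round(d['p'],2)) for d in ctrl.pinpoint(c,n)][:4])
print(ctrl.get_obs()['t'])
E
```

```text
pics
{'t': np.float64(0.0), 'qpos': array([ 1.119,  0.424,  1.631,  0.   ,  1.089, -0.019]), 'qvel': array([-0.001, -0.001, -0.   ,  0.001, -0.001,  0.   ]), 'joint_torque': array([-1.0000e-03, -5.4463e+01, -2.7366e+01,  6.4000e-02,  2.3000e-02,
       -0.0000e+00]), 'ee_pos': array([261.869, 566.879, 221.918]), 'orientation': array([ 2.646e+00,  1.692e+00, -2.000e-03]), 'ft_force': array([ 1.029, -0.974, -0.134]), 'moment': array([-0.016, -0.027, -0.011]), 'width': np.float64(87.773)}
scene chute [([532.0, 40.0, -0.0], 0.94)]
scene rack [([403.0, -269.0, -0.0], 0.97), ([541.0, -32.0, 38.0], 0.85), ([769.0, 54.0, 0.0], 0.84)]
scene treadle [([489.0, -36.0, 85.0], 0.73)]Traceback (most recent call last):
  File "<stdin>", line 6, in <module>
ValueError: it knows: chute, gel, marker, mouse, rack, soap, spray, stapler, treadle
```

```bash
python3 - <<'E'
from h import *
for c in ['scene','side']:
    im=snap(c,c+'1.png')
    for n in ['chute','rack','treadle','gel','soap','spray','marker','mouse','stapler']:
        print(c,n,[(np.round(d['location']).tolist(),round(d['p'],2)) for d in ctrl.pinpoint(c,n)][:4])
    pickle.dump(im,open(c+'.pkl','wb'))
print(ctrl.get_obs()['t'])
E
```

```text
scene chute [([534.0, 42.0, -0.0], 0.61)]
scene rack [([544.0, -32.0, 38.0], 0.79), ([404.0, -271.0, 1.0], 0.74), ([766.0, 54.0, 1.0], 0.71)]
scene treadle [([491.0, -37.0, 88.0], 0.72), ([656.0, -19.0, 0.0], 0.54)]
scene gel [([697.0, -155.0, -0.0], 0.82)]
scene soap [([636.0, 274.0, 1.0], 0.64)]
scene spray [([495.0, 296.0, 1.0], 0.8)]
scene marker [([653.0, -17.0, -2.0], 0.95), ([379.0, -5.0, 2.0], 0.52)]
scene mouse [([558.0, -224.0, 0.0], 0.66)]
scene stapler [([645.0, 147.0, -1.0], 0.72)]
side chute [([536.0, 40.0, -1.0], 0.81)]
side rack [([542.0, -28.0, 44.0], 0.95), ([771.0, 52.0, 1.0], 0.74)]
side treadle [([488.0, -28.0, 89.0], 0.94)]
side gel [([701.0, -152.0, -3.0], 0.93), ([635.0, 272.0, -0.0], 0.28)]
side soap [([636.0, 272.0, 1.0], 0.56)]
side spray [([497.0, 296.0, 4.0], 0.82)]
side marker [([654.0, -14.0, 1.0], 0.77), ([379.0, -9.0, 0.0], 0.54)]
side mouse [([559.0, -225.0, 2.0], 0.66)]
side stapler [([651.0, 141.0, -0.0], 0.7)]
1.2
```

View pics/scene0.png

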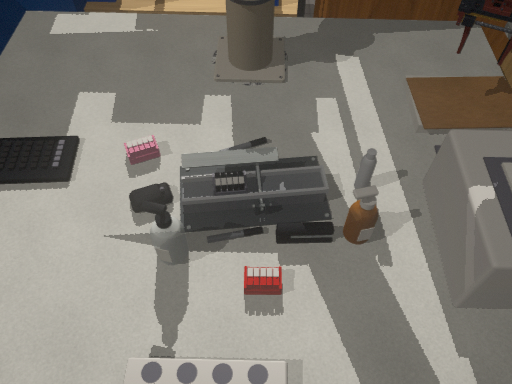

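```bash
sleep 1
```

```text
(no output)
```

View pics/side1.png

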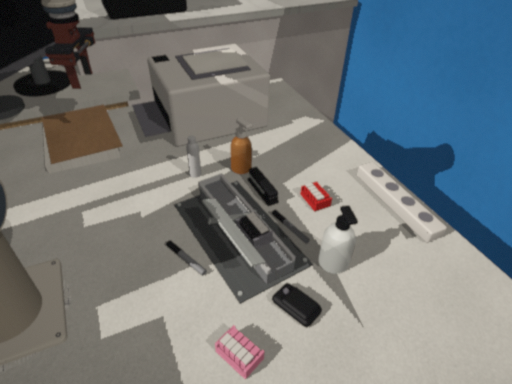

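The grey rack with black cartridges in the chute, at scene (229,180), fits the description. The red one at (263,280) and the pink one at (142,150) are look-alikes. I'll confirm with an enlarged crop that has a first model overlay.

```bash
cat >> h.py <<'E'
def proj(im,P):
    K,R,t=[np.array(im[k],float) for k in('camera_matrix','R','t')]
    c=(R@np.atleast_2d(P).T).T+t.ravel(); p=(K@c.T).T; return p[:,:2]/p[:,2:]
def c2w(P,pose):
    x,y,th=pose; P=np.atleast_2d(np.array(P,float)); c,s=np.cos(th),np.sin(th)
    return np.c_[x+c*P[:,0]-s*P[:,1],y+s*P[:,0]+c*P[:,1],P[:,2]]
def lines():
    L=[]
    def rect(x0,x1,y0,y1,z,c): 
        q=[(x0,y0,z),(x1,y0,z),(x1,y1,z),(x0,y1,z)]
        for i in range(4): L.append((q[i],q[(i+1)%4],c))
    rect(-112,88,-185,155,4,(0,255,255))
    rect(-37,-29,-185,155,54,(0,255,0)); rect(29,37,-185,155,54,(0,255,0))
    a=[(-57-17,-180,93.9),(-57+17,-180,82.1),(-57+17,50,82.1),(-57-17,50,93.9)]
    for i in range(4): L.append((a[i],a[(i+1)%4],(255,0,255)))
    return L
def overlay(im,pose,f,box,s):
    x0,y0,x1,y1=box
    g=cv2.resize(im['pixels'][y0:y1,x0:x1,::-1],None,fx=s,fy=s,interpolation=cv2.INTER_CUBIC)
    for a,b,c in lines():
        q=proj(im,c2w([a,b],pose)); q=(q-[x0,y0])*s+s/2-.5
        cv2.line(g,tuple(int(v) for v in q[0]),tuple(int(v) for v in q[1]),c,1)
    cv2.imwrite('pics/'+f,g)
E
python3 - <<'E'
from h import *
for c,b,s in [('scene',(160,130,350,245),4),('side',(160,160,330,310),4)]:
    im=pickle.load(open(c+'.pkl','rb'))
    overlay(im,(534,41,np.radians(8)),c+'_ov0.png',b,s)
    x0,y0,x1,y1=b
    cv2.imwrite('pics/%s_crop.png'%c,cv2.resize(im['pixels'][y0:y1,x0:x1,::-1],None,fx=s,fy=s,interpolation=cv2.INTER_CUBIC))
E
```

```text
(no output)
```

View pics/scene_ov0.png

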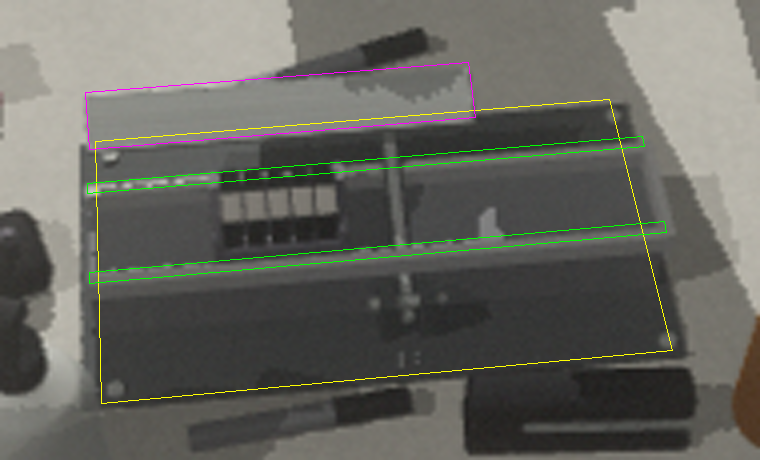

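View pics/side_ov0.png

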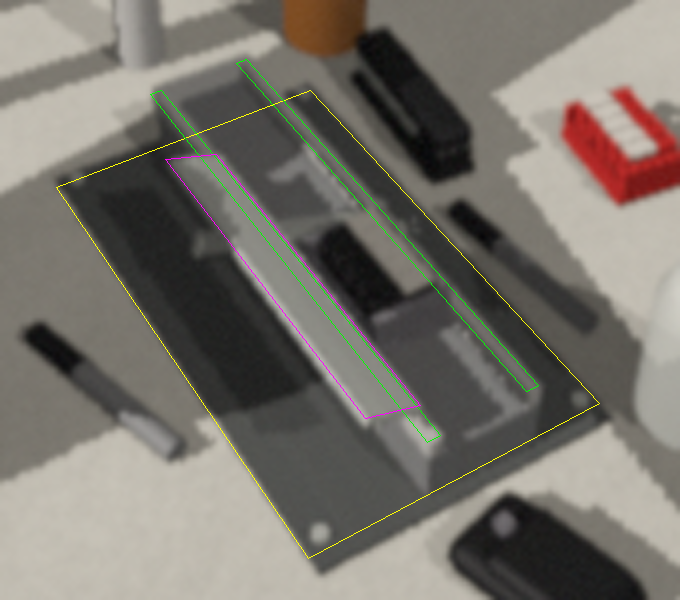

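View pics/scene_crop.png

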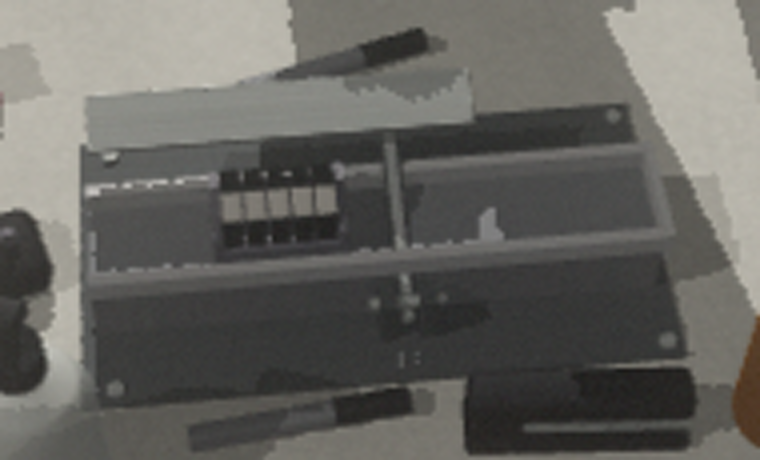

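```bash
python3 - <<'E'
from h import *
from scipy.optimize import least_squares
S=pickle.load(open('scene.pkl','rb'));D=pickle.load(open('side.pkl','rb'))
obs=[(S,(160,130),[((-74,-180,93.9),(86,96)),((-74,50,93.9),(469,69)),((-40,50,82.1),(472,122)),((-40,-180,82.1),(89,149))]),
(D,(160,160),[((-74,-180,93.9),(367,424)),((-40,-180,82.1),(416,408))])]
def f(p):
    r=[]
    for im,o,l in obs:
        q=proj(im,c2w([a for a,_ in l],p)); e=np.array([b for _,b in l])/4-.375+np.array(o)
        r.append((q-e).ravel())
    return np.concatenate(r)
r=least_squares(f,(534,41,.12)); print(r.x,np.degrees(r.x[2]),np.round(r.fun,1))
overlay(S,r.x,'s1.png',(160,130,350,245),4);overlay(D,r.x,'d1.png',(160,160,330,310),4)
c=np.array([543,-30.5]);d=c-r.x[:2];th=r.x[2];print(d@[np.cos(th),np.sin(th)],d@[-np.sin(th),np.cos(th)])
E
```

```text
[5.37455991e+02 3.90859771e+01 1.17646278e-01] 6.740635218435312 [-0.3 -1.1 -0.3 -0.4  0.5  0.2 -0.5 -0.2 -0.5 -1.1  1.1 -0.1]
-2.6619733226013813 -69.75570328542888
```

View pics/s1.png

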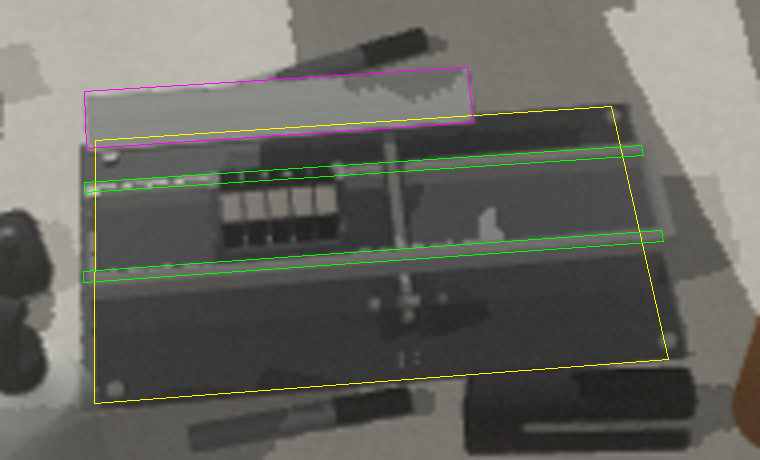

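View pics/d1.png

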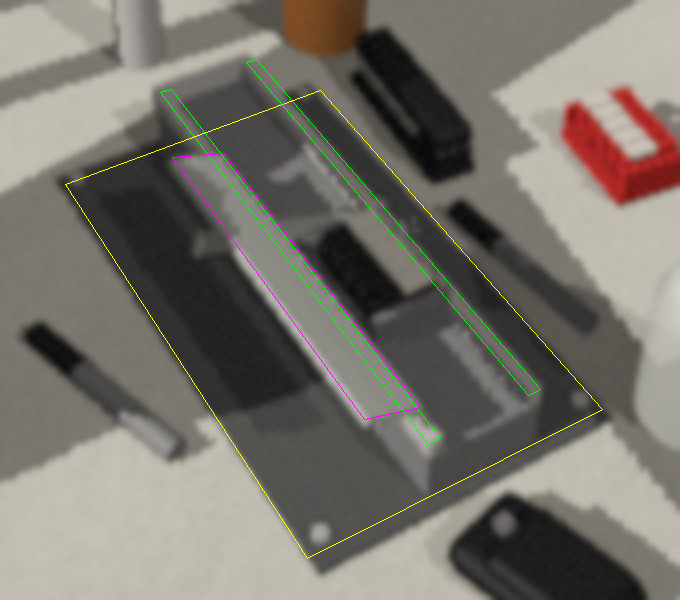

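```bash
cat >> h.py <<'E'
POSE=(537,40,np.radians(6.8))
def goal(P,pose=POSE,yaw=None):
    o=ctrl.get_obs(); R=Rn.from_rotvec(o['orientation']).as_matrix(); 
    w=c2w([P],pose)[0]; d=R.T@(w-o['ee_pos'])
    th=pose[2]; T=np.c_[[np.cos(th),np.sin(th),0],[np.sin(th),-np.cos(th),0],[0,0,-1]]
    rv=Rn.from_matrix(R.T@T).as_rotvec(degrees=True)
    print('t',o['t'],'tcp',o['ee_pos'].round(1),'F',np.round(o['ft_force'],1),'w',round(float(o['width']),1))
    D=o['ee_pos']-[pose[0],pose[1],0];c,s=np.cos(th),np.sin(th)
    print('chute pos',np.round([c*D[0]+s*D[1],-s*D[0]+c*D[1],D[2]],1),'goal',w.round(1),'shift mm',d.round(1),'norm',(d/150).round(3),'turn',(rv/60).round(3))
E
python3 -c "
from h import *
goal((-31,-132,222))"
```

```text
t 1.2 tcp [262.1 567.3 222.7] F [0.9 0.9 0.9] w 87.7
chute pos [-210.5  556.2  222.7] goal [521.8 -94.7 222. ] shift mm [-492.1  513.5    0.7] norm [-3.281  3.423  0.005] turn [0.    0.    0.973]
```

>>> {"fn": "move_arm", "kwargs": {"motion": [[[-0.2, 0.21, 0], [0, 0, 0.17]], [[-0.4, 0.42, 0], [0, 0, 0.34]], [[-0.6, 0.63, 0], [0, 0, 0.51]], [[-0.8, 0.84, 0], [0, 0, 0.68]], [[-0.95, 0.99, 0], [0, 0, 0.85]]], "gripper": 0.68}}

```text
t: 1.82
ee_pos: [337.6, 374.2, 222.8]
orientation: [3.119, 0.378, 0.0]
ft_force: [-0.0, 0.2, 0.6]
width: 59.6
```

```bash
python3 -c "
from h import *
goal((-31,-132,222))"
```

```text
t 1.825 tcp [337.6 374.2 222.8] F [-0.   0.2  0.6] w 59.6
chute pos [-158.5  355.4  222.8] goal [521.8 -94.7 222. ] shift mm [ 66.8 499.4   0.8] norm [0.446 3.329 0.006] turn [ 0.    -0.     0.117]
```

>>> {"fn": "move_arm", "kwargs": {"motion": [[[0.03, 0.25, 0], [0, 0, 0.05]], [[0.06, 0.5, 0], [0, 0, 0.1]], [[0.1, 0.75, 0], [0, 0, 0.12]], [[0.13, 1.0, 0], [0, 0, 0.12]], [[0.13, 1.0, 0], [0, 0, 0.12]]]}}

```text
t: 2.45
ee_pos: [393.4, 233.5, 222.8]
orientation: [3.136, 0.187, 0.0]
ft_force: [0.3, -0.1, 0.1]
width: 59.5
```

>>> {"fn": "move_arm", "kwargs": {"motion": [[[0.03, 0.25, 0], [0, 0, 0]], [[0.06, 0.5, 0], [0, 0, 0]], [[0.1, 0.75, 0], [0, 0, 0]], [[0.13, 1.0, 0], [0, 0, 0]], [[0.13, 1.0, 0], [0, 0, 0]]]}}

```text
t: 3.08
ee_pos: [431.0, 87.8, 222.8]
orientation: [-3.136, -0.188, -0.001]
ft_force: [-0.9, 0.0, 0.1]
width: 59.8
```

```bash
python3 -c "
from h import *
goal((-31,-132,222))"
```

```text
t 3.075 tcp [431.   87.8 222.8] F [-0.9  0.   0.1] w 59.8
chute pos [-99.6  60.  222.8] goal [521.8 -94.7 222. ] shift mm [ 68.4 192.    0.8] norm [0.456 1.28  0.006] turn [-0.    -0.     0.001]
```

Move to y = -132 but hold above the chute for a wrist look on the way.

>>> {"fn": "move_arm", "kwargs": {"motion": [[[0.11, 0.25, 0], [0, 0, 0]], [[0.22, 0.5, 0], [0, 0, 0]], [[0.33, 0.75, 0], [0, 0, 0]], [[0.45, 0.99, 0], [0, 0, 0]], [[0.45, 0.99, 0], [0, 0, 0]]]}}

```text
t: 3.7
ee_pos: [517.1, -50.8, 222.6]
orientation: [-3.136, -0.189, -0.001]
ft_force: [-0.3, -0.1, 0.1]
width: 59.5
```

>>> {"fn": "move_arm", "kwargs": {"motion": [[[0, 0.15, 0], [0, 0, 0]], [[0, 0.29, 0], [0, 0, 0]], [[0, 0.29, 0], [0, 0, 0]], [[0, 0.29, 0], [0, 0, 0]], [[0, 0.29, 0], [0, 0, 0]]]}}

```text
t: 4.32
ee_pos: [520.7, -92.6, 222.7]
orientation: [-3.135, -0.194, 0.0]
ft_force: [1.0, 0.5, 0.8]
width: 59.5
```

```bash
cat >> h.py <<'E'
def wcam():
    o=ctrl.get_obs(); im=ctrl.get_image('wrist'); M=np.array(im['mount'],float)
    T=np.eye(4); T[:3,:3]=Rn.from_rotvec(o['orientation']).as_matrix(); T[:3,3]=o['ee_pos']
    W=np.linalg.inv(T@M); im=dict(im); im['R']=W[:3,:3]; im['t']=W[:3,3]; return im
E
python3 - <<'E'
from h import *
goal((-31,-132,222))
im=wcam(); pickle.dump(im,open('w.pkl','wb'))
for n in ['chute','rack','treadle']: print(n,[(np.round(d['location']).tolist(),round(d['p'],2)) for d in ctrl.pinpoint('wrist',n)][:3])
overlay(im,POSE,'w1.png',(0,0,512,384),1.5)
E
```

```text
t 4.325 tcp [520.7 -92.6 222.7] F [1.  0.5 0.8] w 59.5
chute pos [ -31.9 -129.7  222.7] goal [521.8 -94.7 222. ] shift mm [0.9 2.3 0.7] norm [0.006 0.015 0.004] turn [-0.     0.     0.004]
chute [([534.0, 42.0, -0.0], 0.84), ([557.0, -226.0, 2.0], 0.24)]
rack [([544.0, -35.0, 42.0], 0.68), ([770.0, 51.0, 0.0], 0.59)]
treadle [([701.0, -150.0, -2.0], 0.62)]
```

View pics/w1.png

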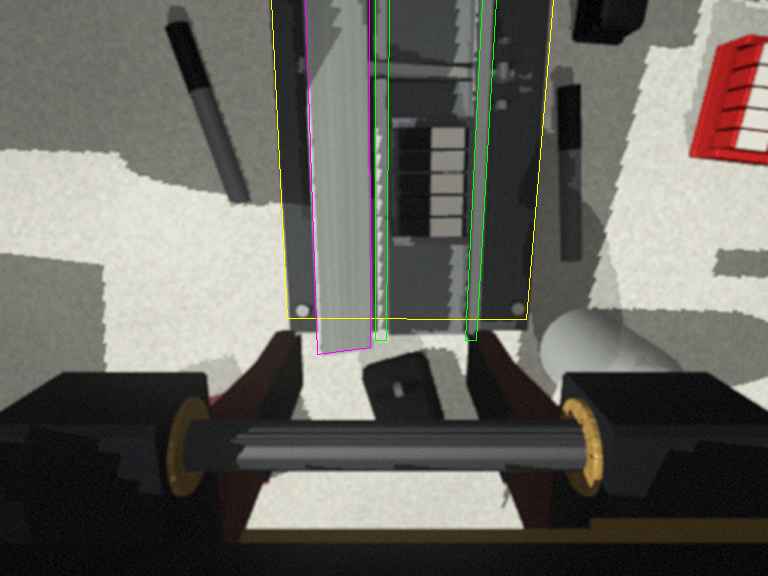

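```bash
python3 - <<'E'
from h import *
im=pickle.load(open('w.pkl','rb'))
g=im['pixels'][60:200,230:350,::-1]; cv2.imwrite('pics/wc.png',cv2.resize(g,None,fx=5,fy=5,interpolation=cv2.INTER_CUBIC)[:600])
for z in(72,80):
  for y in (-125,-120,-115,-110,-105,-100,-30,-25): print(z,y,proj(im,c2w([(0,y,z)],POSE)).round(1)*1,end=' ')
E
```

```text
72 -125 [[286.9 176.7]] 72 -120 [[287.1 171.8]] 72 -115 [[287.2 166.8]] 72 -110 [[287.4 161.8]] 72 -105 [[287.5 156.8]] 72 -100 [[287.7 151.7]] 72 -30 [[289.9  76.1]] 72 -25 [[290.   70.4]] 80 -125 [[287.7 178.3]] 80 -120 [[287.9 173.3]] 80 -115 [[288.  168.2]] 80 -110 [[288.2 163.1]] 80 -105 [[288.3 157.9]] 80 -100 [[288.5 152.7]] 80 -30 [[290.8  75.2]] 80 -25 [[291.   69.3]]
```

View pics/wc.png

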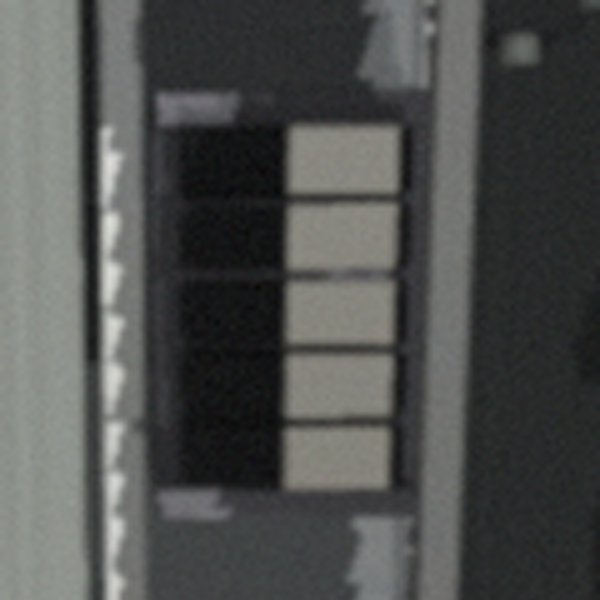

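>>> {"fn": "move_arm", "kwargs": {"motion": [[[0.005, 0.015, 0.2], [0, 0, 0]], [[0.005, 0.015, 0.4], [0, 0, 0]], [[0.005, 0.015, 0.6], [0, 0, 0]], [[0.005, 0.015, 0.75], [0, 0, 0]], [[0.005, 0.015, 0.75], [0, 0, 0]]]}}

```text
t: 5.15
ee_pos: [520.7, -95.6, 108.8]
orientation: [-3.135, -0.192, 0.005]
ft_force: [0.2, -0.2, 0.9]
width: 59.9
```

```bash
python3 - <<'E'
from h import *
goal((-31,-132,54))
im=wcam(); overlay(im,POSE,'w2.png',(0,0,512,384),1.5)
snap('side','side2.png')
E
```

```text
t 5.15 tcp [520.7 -95.6 108.8] F [ 0.2 -0.2  0.9] w 59.9
chute pos [ -32.2 -132.7  108.8] goal [521.8 -94.7  54. ] shift mm [ 1.4 -0.6 54.8] norm [ 0.01  -0.004  0.365] turn [-0.001  0.003  0.003]
```

View pics/w2.png

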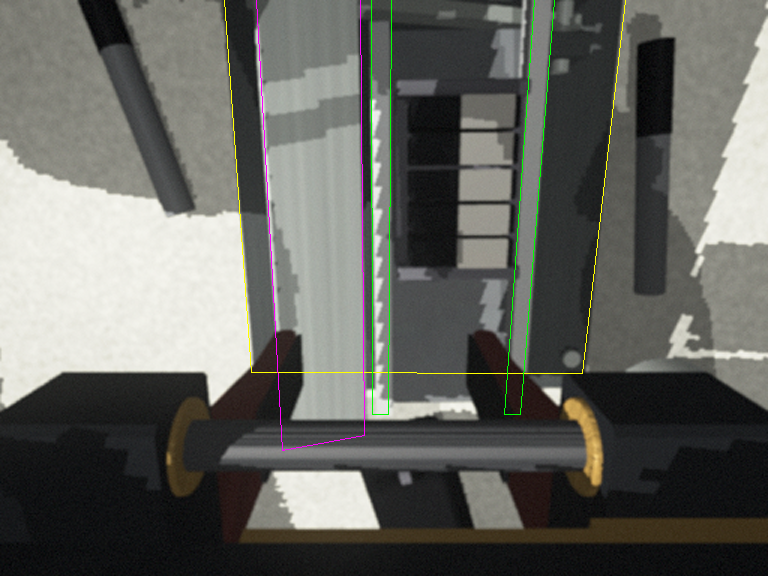

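View pics/side2.png

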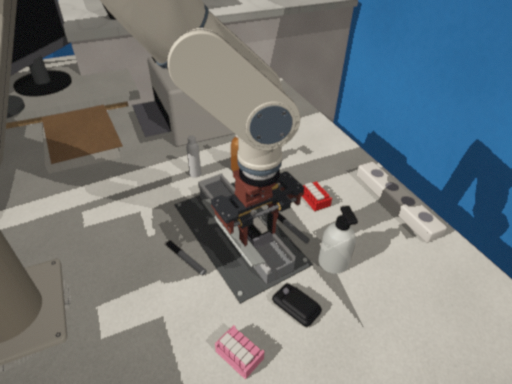

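```bash
python3 - <<'E'
from h import *
im=pickle.load(open('w.pkl','rb'));M=np.linalg.inv(np.array(im['mount']));K=np.array(im['camera_matrix'])
for x in(-43.5,-30,30,43.5):
  for y in(-10,10):
    c=M@[x,y,0,1];p=K@c[:3];print(x,y,(p[:2]/p[2]*1.5).round())
E
```

```text
-43.5 -10 [260. 333.]
-43.5 10 [264. 384.]
-30 -10 [298. 333.]
-30 10 [300. 384.]
30 -10 [465. 333.]
30 10 [463. 384.]
43.5 -10 [503. 333.]
43.5 10 [499. 384.]
```

>>> {"fn": "move_arm", "kwargs": {"motion": [[[0.02, 0, 0.1], [0, 0, 0]], [[0.02, 0, 0.2], [0, 0, 0]], [[0.02, 0, 0.29], [0, 0, 0]], [[0.02, 0, 0.365], [0, 0, 0]], [[0.02, 0, 0.365], [0, 0, 0]]]}}

```text
t: 5.88
ee_pos: [524.0, -95.4, 54.4]
orientation: [-3.135, -0.192, 0.003]
ft_force: [-1.9, 0.3, 4.8]
width: 59.4
```

```bash
python3 - <<'E'
from h import *
goal((-29,-132,54))
im=wcam(); overlay(im,POSE,'w3.png',(0,0,512,384),1.5)
snap('side','side3.png')
E
```

```text
t 5.875 tcp [524.  -95.4  54.4] F [-1.9  0.3  4.8] w 59.4
chute pos [ -28.9 -132.9   54.4] goal [523.8 -94.5  54. ] shift mm [-0.1 -0.9  0.4] norm [-0.001 -0.006  0.002] turn [-0.001  0.002  0.003]
```

View pics/w3.png

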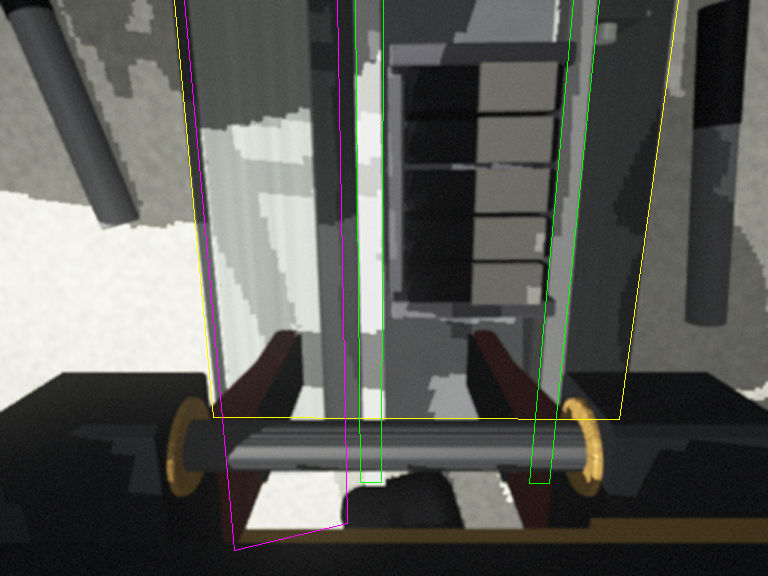

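>>> {"fn": "move_arm", "kwargs": {"motion": [[[0, -0.03, 0.005], [0, 0, 0]], [[0, -0.07, 0.01], [0, 0, 0]], [[0, -0.12, 0.01], [0, 0, 0]], [[0, -0.17, 0.01], [0, 0, 0]], [[0, -0.22, 0.01], [0, 0, 0]]]}}

```text
t: 6.6
ee_pos: [521.8, -62.4, 54.5]
orientation: [3.135, 0.192, 0.003]
ft_force: [2.0, -4.4, 5.1]
width: 60.0
```

```bash
python3 - <<'E'
from h import *
goal((-29,15,53))
im=wcam(); overlay(im,POSE,'w4.png',(0,0,512,384),1.5)
E
```

```text
t 6.6 tcp [521.8 -62.4  54.5] F [ 2.  -4.4  5.1] w 60.0
chute pos [-27.2 -99.9  54.5] goal [506.4  51.5  53. ] shift mm [  -1.3 -114.9    1.4] norm [-0.009 -0.766  0.009] turn [ 0.001 -0.002  0.004]
```

View pics/w4.png

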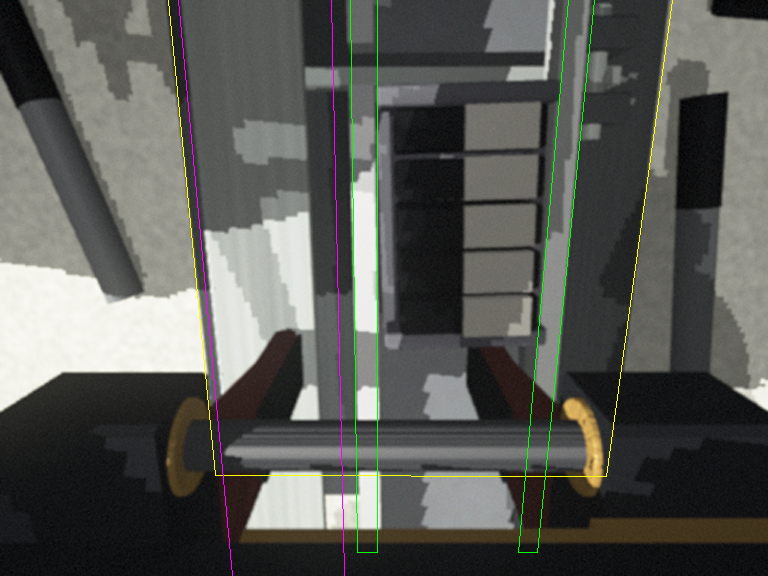

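```bash
python3 - <<'E'
from h import *
im=wcam(); pickle.dump(im,open('w5.pkl','wb'))
for z in(30,36,40,45,50,56):
  print(z,[(proj(im,c2w([(0,y,z)],POSE))[0]*1.5).round().tolist() for y in(-6,-3,3,6)])
print([(proj(im,c2w([(0,y,72)],POSE))[0]*1.5).round().tolist() for y in(-90,-10,-15)])
g=im['pixels'][20:110,190:370,::-1]; cv2.imwrite('pics/w5.png',cv2.resize(g,None,fx=4.4,fy=4.4,interpolation=cv2.INTER_CUBIC))
E
```

```text
30 [[457.0, 96.0], [458.0, 87.0], [458.0, 69.0], [459.0, 60.0]]
36 [[460.0, 93.0], [460.0, 84.0], [461.0, 66.0], [461.0, 56.0]]
40 [[462.0, 92.0], [462.0, 82.0], [463.0, 63.0], [463.0, 54.0]]
45 [[464.0, 89.0], [465.0, 80.0], [465.0, 60.0], [466.0, 50.0]]
50 [[467.0, 87.0], [467.0, 77.0], [468.0, 57.0], [468.0, 47.0]]
56 [[470.0, 84.0], [470.0, 74.0], [471.0, 52.0], [472.0, 42.0]]
[[466.0, 354.0], [479.0, 90.0], [478.0, 108.0]]
```

View pics/w5.png

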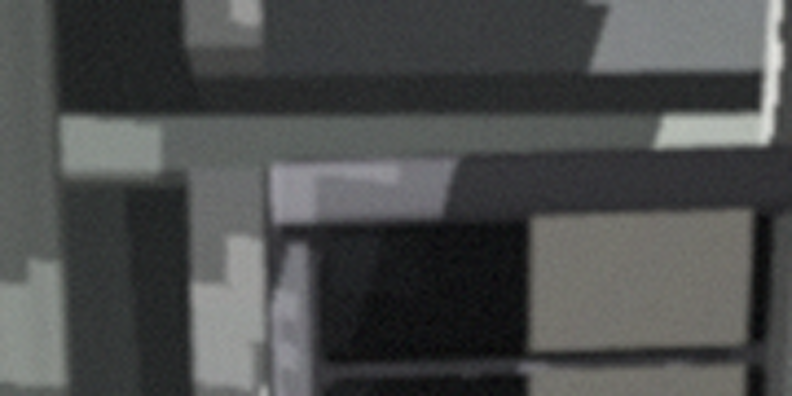

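>>> {"fn": "move_arm", "kwargs": {"motion": [[[0, -0.06, 0.0], [0, 0, 0]], [[0, -0.12, 0.0], [0, 0, 0]], [[0, -0.18, 0.0], [0, 0, 0]], [[0, -0.24, 0.0], [0, 0, 0]], [[0, -0.3, 0.0], [0, 0, 0]]]}}

```text
t: 7.32
ee_pos: [515.5, -17.7, 54.1]
orientation: [3.135, 0.192, 0.001]
ft_force: [1.2, -4.2, 5.2]
width: 59.8
```

```bash
python3 - <<'E'
from h import *
goal((-29,15,53))
im=wcam(); overlay(im,POSE,'w6.png',(0,0,512,384),1.5)
E
```

```text
t 7.325 tcp [515.5 -17.7  54.1] F [ 1.2 -4.2  5.2] w 59.8
chute pos [-28.2 -54.8  54.1] goal [506.4  51.5  53. ] shift mm [ -0.5 -69.8   1.1] norm [-0.004 -0.465  0.007] turn [ 0.    -0.     0.003]
```

View pics/w6.png

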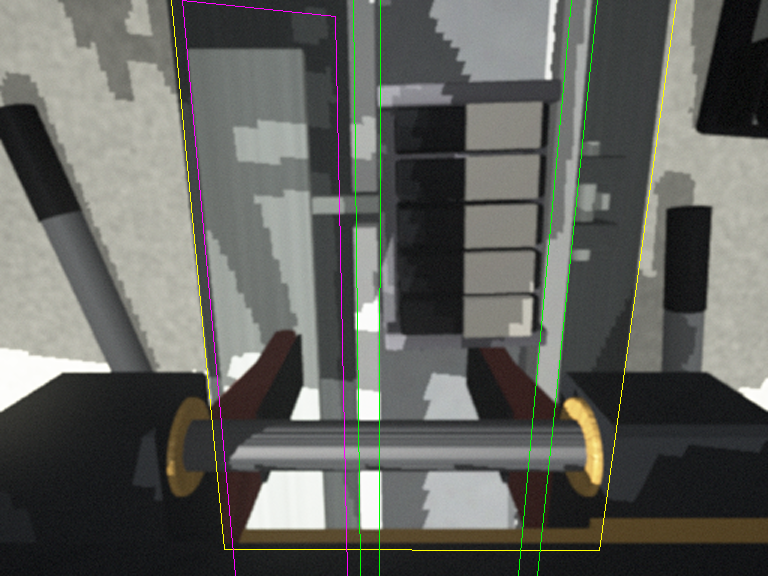

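>>> {"fn": "move_arm", "kwargs": {"motion": [[[0, -0.06, 0.0], [0, 0, 0]], [[0, -0.12, 0.0], [0, 0, 0]], [[0, -0.18, 0.0], [0, 0, 0]], [[0, -0.24, 0.0], [0, 0, 0]], [[0, -0.3, 0.0], [0, 0, 0]]]}}

```text
t: 8.0
ee_pos: [509.8, 26.9, 54.0]
orientation: [3.135, 0.192, -0.0]
ft_force: [1.0, -5.0, 5.3]
width: 59.9
```

>>> {"fn": "move_arm", "kwargs": {"motion": [[[0, -0.05, 0.0], [0, 0, 0]], [[0, -0.09, 0.0], [0, 0, 0]], [[0, -0.13, 0.0], [0, 0, 0]], [[0, -0.17, 0.0], [0, 0, 0]], [[0, -0.19, 0.0], [0, 0, 0]]]}}

```text
t: 8.62
ee_pos: [506.1, 55.2, 53.9]
orientation: [3.135, 0.192, -0.001]
ft_force: [0.7, -4.0, 5.5]
width: 59.7
```

```bash
python3 - <<'E'
from h import *
goal((-29,15,53))
im=wcam(); overlay(im,POSE,'w7.png',(0,0,512,384),1.5)
print(ctrl.pinpoint('wrist','rack')[:1])
im=snap('side','side7.png')
print(ctrl.pinpoint('side','rack')[:1])
for y in(10,15,20,25,30,35): print(y,0)
E
```

```text
t 8.625 tcp [506.1  55.2  53.9] F [ 0.7 -4.   5.5] w 59.7
chute pos [-28.9  18.8  53.9] goal [506.4  51.5  53. ] shift mm [-0.1  3.8  0.9] norm [-0.001  0.025  0.006] turn [0.    0.    0.004]
[{'location': [525.0, 106.3, 36.6], 'p': 0.6}]
[{'location': [522.9, 112.2, 44.3], 'p': 0.71}]
10 0
15 0
20 0
25 0
30 0
35 0
```

View pics/w7.png

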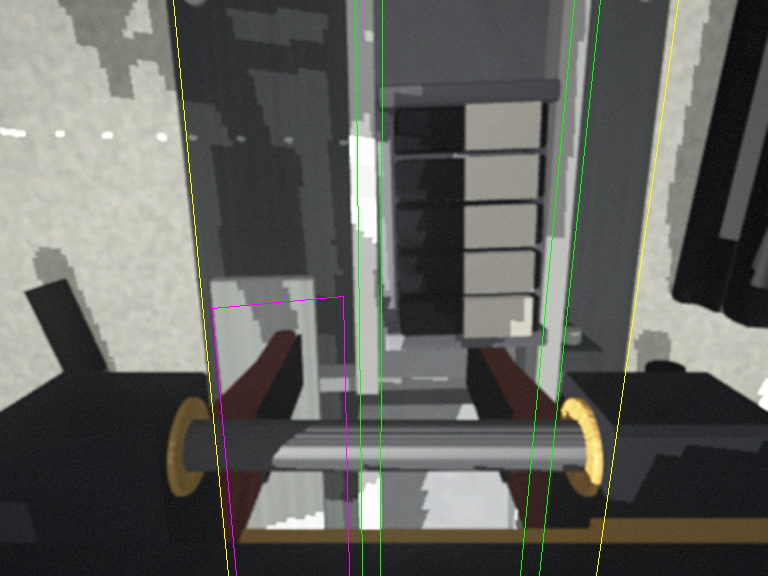

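>>> {"fn": "move_arm", "kwargs": {"motion": [[[0, 0.03, 0.0], [0, 0, 0]], [[0, 0.04, -0.05], [0, 0, 0]], [[0, 0.04, -0.13], [0, 0, 0]], [[0, 0.04, -0.22], [0, 0, 0]], [[0, 0.04, -0.32], [0, 0, 0]]]}}

```text
t: 9.45
ee_pos: [506.6, 48.8, 102.9]
orientation: [3.136, 0.192, -0.002]
ft_force: [-0.1, -0.8, -0.5]
width: 59.8
```

>>> {"fn": "move_arm", "kwargs": {"motion": [[[0, 0, -0.15], [0, 0, 0]], [[0, 0, -0.35], [0, 0, 0]], [[0, 0, -0.6], [0, 0, 0]], [[0, 0, -0.85], [0, 0, 0]], [[0, 0, -0.85], [0, 0, 0]]]}}

```text
t: 10.07
ee_pos: [508.4, 49.0, 232.7]
orientation: [3.136, 0.192, 0.008]
ft_force: [1.0, -0.7, -0.2]
width: 59.5
```

```bash
python3 - <<'E'
from h import *
goal((-29,15,230))
im=wcam(); overlay(im,POSE,'w8.png',(0,0,512,384),1.5)
for y in(-43,43): pass
S=snap('scene','scene8.png'); D=snap('side','side8.png')
for c in['scene','side']: print([(np.round(d['location']).tolist(),round(d['p'],2)) for d in ctrl.pinpoint(c,'rack')],[(np.round(d['location']).tolist(),round(d['p'],2)) for d in ctrl.pinpoint(c,'treadle')])
overlay(D,POSE,'d8.png',(160,160,330,310),4)
E
```

```text
t 10.075 tcp [508.4  49.  232.7] F [ 1.  -0.7 -0.2] w 59.5
chute pos [-27.4  12.3 232.7] goal [506.4  51.5 230. ] shift mm [-1.6 -2.7  2.7] norm [-0.011 -0.018  0.018] turn [ 0.    -0.005  0.003]
[([526.0, 111.0, 38.0], 0.93), ([769.0, 53.0, 0.0], 0.79), ([406.0, -268.0, 0.0], 0.73)] [([487.0, -38.0, 85.0], 0.88)]
[([403.0, -274.0, 2.0], 0.82), ([526.0, 115.0, 44.0], 0.81), ([770.0, 50.0, 2.0], 0.75)] [([486.0, -32.0, 90.0], 0.86), ([651.0, 143.0, 1.0], 0.57)]
```

View pics/w8.png

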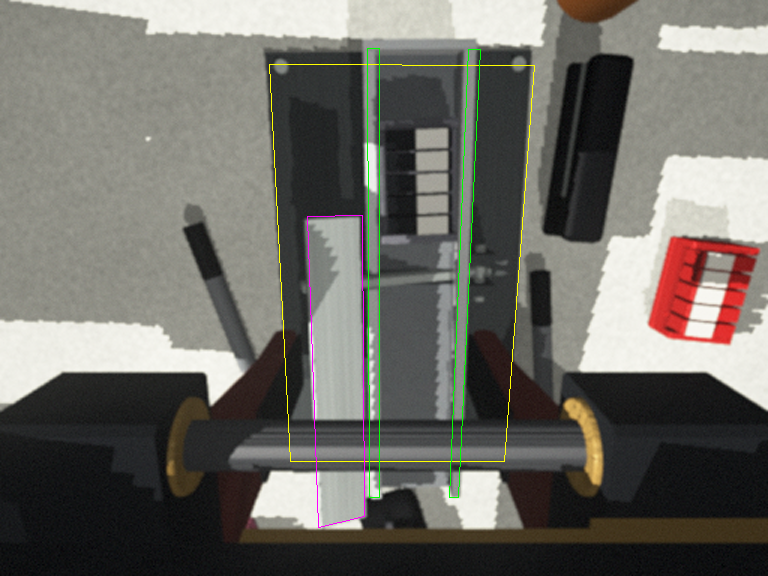

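View pics/d8.png

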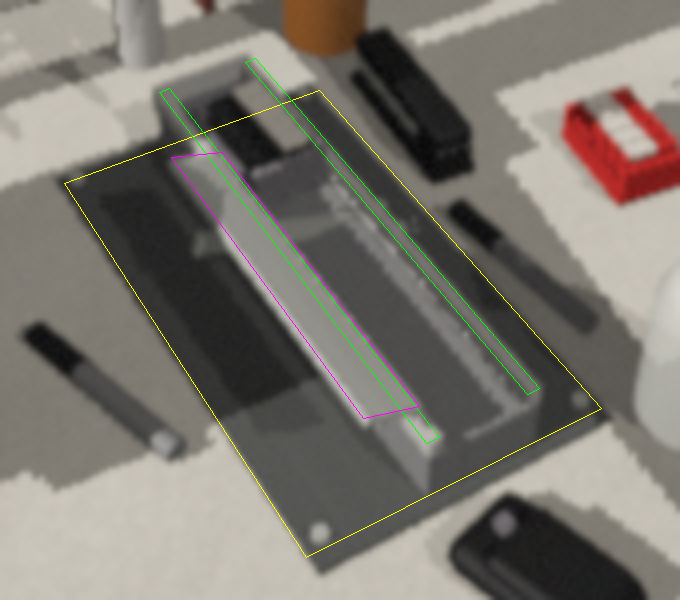

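View pics/scene8.png

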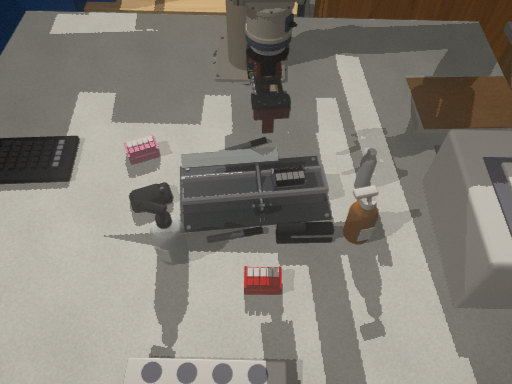

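The pictures show the treadle back on its shut outline, the blade standing across the chute at wrist (415,277), the rack beyond it at (418,180), and the other things unmoved. The tool is clear at z = 233.

```bash
python3 -c "
from h import *
print(ctrl.close_job())"
```

```text
the job is handed in; nothing more can be done
None
```

The rack is now in the closed-off end of the chute with the gate shut behind it, and I handed the job in about 10 s into the 38 s limit. `close_job()` gives no verdict, so what follows comes from my own checks.

**What I did:** I opened the fingers to 60 mm. One fingertip pressed the treadle down to 54 mm height, which puts the gate at about 0.29 rad by the given geometry. The other finger pushed the rack from about chute y = -71 to about +70 mm. I then backed off 6 mm and lifted straight up, letting the gate spring shut.

**Last checks:**
- **Rack:** it sits at chute y of about 72 mm and x of about -2 mm, and looks level in the pictures. The two fixed cameras put its underside at 38 and 44 mm, which agrees with the 40 mm deck within the networks' error.
- **Gate:** the treadle lies on its shut outline in the wrist and side views, with its middle point reported at 85 and 90 mm against 88 expected. I did not measure the gate angle directly.
- **Gate clear of the rack:** during the push the wrist picture showed the blade sunk below deck level. I could not measure contact between gate and rack. The wrist force was steady at about 4–5 N along the push and about 5 N on the treadle.
- **Surroundings:** the tool was clear at 233 mm height with no force beyond noise, and the other things looked unmoved.

**Disagreement:** my fit of the chute and the network's report of it differed by 2–3 mm. The overlay on the wrist pictures supported my fit, so I used that.

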